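# Press a test pellet on the bench press

## Robot

A 7-joint arm with a two-finger parallel gripper is mounted at the origin on the work surface. World frame = base frame: x ahead of the robot, y to its left, z up, the work surface at z = 0. Lengths are in m, angles in rad, forces in N, time in s.
With the tool pointing down it reaches from about 0.4 to 0.875 m from the base axis. Payload 19.3 kg.
Tool frame: the origin (TCP) lies where the fingers leave the gripper's body, on its centre line; the fingertips stand bot.tip_reach ahead of it and the grasp point (between the pads) lies 54 mm ahead of it (bot.tip_reach is the distance from the TCP to the fingertips, in m); z points along the fingers, y is the line along which they close (so a half turn about z gives the same grasp; the last joint's range is limited). The gripper opens to 85 mm and grips with 20 to 120 N. Pads are 22 mm wide; open, the fingers measure 114 mm over their backs; the gripper's body (76 mm by 85 mm) begins 54 mm behind the grasp point. The pads swing forward as they close: fully open they stand 13 mm farther back than shut.
Start: joints at [1.127, 0.521, -0.036, 1.599, 0.021, 1.021, -0.113], TCP at [0.228, -0.582, 0.304] pointing down, gripper open.
Joint ranges: [-2.91, 2.91], [-0.3, 2.13], [-1.5, 1.42], [0.17, 2.43], [-1.26, 4.41], [0.16, 1.93], [-2.52, 2.52]. Speed limits (rad/s): [1.89, 1.89, 2.39, 2.39, 3.01, 3.01, 3.01].

## Interface

Orientations are given as [roll, pitch, yaw] about the fixed x, y, z axes, in that order (R = Rz(yaw) Ry(pitch) Rx(roll)).
In Python, from workcell import bot gives the robot as it stands. The module is installed in compiled form; this text tells all that it offers.
- The arm moves only by the shell command python3 -m jog 'ROWS' [FORCE]. ROWS is JSON, a list that holds one entry, the list of rows, each a list of 7 numbers: the shift along the tool's x, y, z in mm, then the turn, a rotation vector about the tool's x, y, z in rad, then the opening, from 0 (shut) to 1 (fully open). In form: [[[tx, ty, tz, wx, wy, wz, fingers], ...]]. A call has 1 to 5 rows; each row shifts and turns the commanded pose from where the row before left it, along the tool's axes as they then stand; what a row does not reach is not made up. A row lasts 1/10 s, in which the tool goes at most 50 mm and 8.59 degrees, less where a joint would pass 70% of its speed; a pose out of reach is approached as far as the arm can. A call is refused whole if a number of a shift passes 50 or a number of a turn 0.15, either way. A call with a gripper value outside its range is refused whole. The fingers move at their own pace and stop on an object; FORCE is the grip in N (left out, the last holds). Time passes only in rows, so rows that do not move let the fingers close. It gives the time, the measured TCP pose, the force, the opening and the grip force at its end, in the units of the state.
- bot.observe(): the state, without advancing time (a new reading comes with each control period).
- bot.grab_frame(name): name is "scene" or "top" or "wrist"; returns a dict with "img" (420x560x3 uint8, red, green, blue), "intrinsics" (3x3 intrinsics, pixels), "R" (3x3) and "t" (3): a world point X has camera coordinates R X + t; the wrist camera has in their place "tool_from_camera" (4x4, takes a point from camera to tool coordinates, whose origin is the TCP and whose axes are the flange's). Camera axes: x right, y down, z forward; pixel columns grow to the right and rows downward; lengths in m; the calibration is good to about 2 mm. The wrist camera is an equidistant fisheye: a pixel r from the principal point sees the ray r / f radians off the axis. A picture is of the moment at which its call begins: read the wrist's pose just before it. There is no depth.
- bot.job_done(): hands the job in; it is judged then, once.
Trained networks look in a picture, given as the dict that the camera call returned (one of the last four; its "shot" number tells which), for a name from the list of things; names that differ only in an ending like _2 or _b are one class to them, and where a whole thing is asked for, a point or a joint stands for the part that bears it (a point fixed in the world has none). Each returns a list of dicts, best first, with "conf" (0 to 1); they miss things now and then, are a little off and sometimes report something else, mostly with a low value. They report only what shows in the picture. A call takes as long as a camera call. They do not tell look-alikes from the thing itself.
- bot.trace(query, picture): "region" (420x560 bool, what is visible of it).
- bot.spot_point(query, picture): "xyz" ([x, y, z] in m, in world coordinates, good to about 4 mm: a listed point, or the origin of a listed thing).
The state is a dict: "clock": time; "qpos": joint angles; "qd": joint speeds; "joint_efforts": joint torques, N m; "position": TCP position; "tool_rot": TCP orientation; "force": force on the tool from outside, world axes, zero at the start; "moment": the same for the moment, N m; "grip_width": finger opening in m; "finger_force": force on a finger pad.
Only numpy, scipy, OpenCV 4.12 (cv2) and the standard library are available. Lean on these libraries where they do the work, as an engineer would, in place of code of your own. Each camera call takes 0.05 s, during which the arm holds its last target. There are 200 camera calls.

## Task

The last pressed die still stands on the drawn-out platen of the bench press: stand it in the aluminium tray, beside the other one. Then set the loaded die (the one whose plunger stands well proud) upright in the platen's ring, and slide the platen fully home under the ram. Tilt the spring-centred lever right over towards the press until the plunger is pressed home, keep it there for a good second, let the lever recentre, and leave the die in the press without disturbing the other things on the bench.

Things in the scene. Friction and masses are not known exactly. Their poses are not given: they have to be found in the camera images.
- loaded_die_mid (a point): The loaded pellet die: plain steel cylinder 48 mm in diameter, 50 mm tall, standing upright on the bench, about 0.73 kg. Point at its centre, half-way up (25 mm above its underside); z up along the cylinder. Its plunger, a 27 mm wide dark round cap 4 mm thick on an 18 mm stem, stands 19 to 23 mm above the cylinder's top, so the whole is up to 73 mm tall. Grip it by the cylinder.
- plunger (a joint): How far the loaded die's plunger has been pushed in, m: 0 = cap top 73 mm above the die's underside; starts at 0 to 0.004; at 0.019 the cap seats on the cylinder. It resists with about 15 N rising to 24 N, does not spring back, and counts as home above 0.0155.
- spent_die_mid (a point): The pressed die that stands in the drawn-out platen's ring: same steel cylinder, 48 mm by 50 mm, but its cap is down, only 4.5 mm above the cylinder's top (54.5 mm tall in all), about 0.65 kg. Point at its centre, 25 mm above its underside.
- ram_axis (a point): Point of the press on the ram's axis, at the height of the platen's upper face (62 mm above the bench). x points from the open front of the press to its back, y to its left, where the lever is, z up. The whole press starts anywhere within some cm, turned by up to 0.2 rad.
- press: Bench press. Origin on the bench right under the ram axis, same axes. Its grey base is 50 mm high: x -85 to 75 mm, y -95 to 225 mm, with a 125 mm wide tongue under the platen forward to x = -196 mm. A 10 mm wide slide rail on either side of the platen stands 2 mm above the platen's upper face.
- nest (a point): Centre of the platen's locating ring, on the platen's upper face; moves with the platen. The ring is 55 mm inside, 66 mm outside, 4 mm high; a die stands inside it on the steel platen. With the platen home it coincides with the ram axis; drawn out, it lies up to 90 mm in front of it, clear of the crosshead.
- platen (a joint): Sliding platen, m: 0 = fully home under the ram, 0.09 = drawn fully out to the front; starts drawn out, 0.086 to 0.089. Slides with about 2.5 N and stays where it is left.
- platen_pin (a point): Upright pull pin at the front of the platen, 95 mm in front of the ring's centre: 12 mm in diameter, with an 18 mm black cap from 40 to 48 mm above the platen's upper face. Point on its axis, 23 mm above the platen's upper face. It can be gripped or hooked from above.
- lever (a joint): Spring-centred lever at the press's left, rad: 0 = upright, positive = towards the press (press -y), stop at 0.58; negative = away, to -0.40. Springs back to 0 when let go. The ram follows at once, 45.7 mm down per rad: it meets the loaded plunger at about 0.2 rad, which is home from 0.52 rad. Pushing at the ball to the stop takes 7 N free, about 15 N with a loaded die.
- lever_ball (a point): Centre of the lever's black ball, 28 mm in diameter, on a 12 mm rod, 148 mm above the pivot; the pivot is 62 mm above the bench, its axis along the press's x axis, at x = -48 mm, y = +180 mm of the ram axis. The rod is bare from 25 to 134 mm above the pivot.
- ram (a joint): How far the ram has come down, m; 0 at rest. The ram is a crosshead 52 mm (press x) by 190 mm (y) by 30 mm thick on two 18 mm posts at y = -75 and +75 mm; at rest its underside is 163 mm above the bench, its top 193 mm (post nuts 202 mm), and a 28 mm wide punch hangs from its middle to 143 mm above the bench.
- tray: Fixed shallow aluminium tray, 125 mm (its x) by 200 mm (its y), rim 14 mm high, walls and floor 4 mm. Origin at the centre of its underside. One pressed die already stands in its +y half, 40 to 58 mm from the middle; its -y half is free.
- spare_die_mid (a point): Another pressed die, standing in the tray; leave it. As the one in the press. Point at its centre, 25 mm above its underside.
- empty_sleeve_mid (a point): Empty steel sleeve, open at both ends, 48 mm in diameter, 50 mm tall, no plunger; leave it. Point at its centre.
- jar_mid (a point): Closed jar, 60 mm in diameter, 85 mm tall; leave it. Point 42 mm above its underside.
- mortar_mid (a point): White mortar bowl, 84 mm across the rim, 50 mm tall; leave it. Point 25 mm above its underside.
- tall_prop_mid (a point): Upright fired-clay tube (kiln prop), 38 mm in diameter, 150 mm tall; leave it. Point half-way up.
- short_prop_mid (a point): Upright fired-clay tube, 38 mm in diameter, 90 mm tall; leave it. Point half-way up.
- brush_mid (a point): Flat brush lying on the bench, 150 mm long (its x), 42 mm wide, 20 mm high; leave it.
- rib_mid (a point): Flat wooden throwing rib with round ends lying on the bench, 130 mm (its x) by 50 mm, 7 mm thick; leave it.
There are look-alikes about, which are no part of the job. Leave any blue look-alike of the part that bears spent_die_mid alone.

How it is judged:
By the outcome, as a careful person would: the job done as asked, in the order asked, and still so for the second after the job is handed in, with the robot touching nothing.
It also fails if it takes over 64 s, if anything falls off the work surface, if the arm or the gripper's body presses on something with over 40 N, if the wrist force passes 120 N, or if a joint passes its speed limit or range.

## Working session

There is one attempt and no reset: what is moved stays moved. The work goes in short steps, Python scripts to look and compute and a shell command to move; the robot and the scene stay as the last step left them, time stands still between calls to the robot, and variables do not carry over. Pictures are saved under pics/ and viewed, at most 10 in all, crops included, and the job is handed in when it is done.

```bash
mkdir -p pics; cat > h.py <<'E'
from workcell import bot
import numpy as np, cv2
def save(f,n): cv2.imwrite('pics/'+n+'.png',f['img'][:,:,::-1])
def show(names,f):
    for q in names:
        try:
            for r in bot.spot_point(q,f)[:4]: print(q,np.round(r['xyz'],3),round(r['conf'],2))
        except Exception as e: print(q,e)
def st():
    s=bot.observe(); print({k:np.round(s[k],3).tolist() for k in ('clock','position','tool_rot','qpos','force','grip_width')}); return s
E
python3 - <<'E'
from h import *
st(); print(bot.tip_reach)
a=bot.grab_frame('scene'); b=bot.grab_frame('top')
cv2.imwrite('pics/a.png',a['img'][:,:,::-1]); cv2.imwrite('pics/b.png',b['img'][:,:,::-1])
N=['loaded_die_mid','spent_die_mid','ram_axis','nest','platen_pin','lever_ball','tray','spare_die_mid','empty_sleeve_mid','jar_mid','mortar_mid','tall_prop_mid','short_prop_mid','brush_mid','rib_mid','press']
print('scene');show(N,a);print('top');show(N,b)
E
```

```text
{'clock': 0.0, 'position': [0.228, -0.582, 0.303], 'tool_rot': [-3.14, 0.0, 0.374], 'qpos': [1.127, 0.522, -0.036, 1.6, 0.021, 1.021, -0.113], 'force': [-1.94, 0.644, 0.051], 'grip_width': 0.085}
0.0726
scene
loaded_die_mid [ 0.405 -0.305  0.024] 0.71
loaded_die_mid [ 0.563 -0.242  0.021] 0.34
spent_die_mid [0.555 0.009 0.087] 0.73
spent_die_mid [ 0.374 -0.04   0.027] 0.73
ram_axis [ 0.642 -0.006  0.061] 0.71
nest [0.557 0.006 0.06 ] 0.63
nest [0.676 0.363 0.047] 0.33
platen_pin [0.464 0.025 0.084] 0.75
lever_ball [ 0.407 -0.304  0.022] 0.75
lever_ball [ 0.374  0.264 -0.   ] 0.49
tray [0.628 0.184 0.211] 0.74
tray [ 0.371  0.263 -0.002] 0.65
tray [ 0.645 -0.006  0.003] 0.62
spare_die_mid [0.556 0.008 0.085] 0.58
spare_die_mid [ 0.564 -0.24   0.024] 0.43
spare_die_mid [ 0.642 -0.004  0.063] 0.28
empty_sleeve_mid [ 0.422 -0.183  0.022] 0.5
jar_mid [ 0.516 -0.371  0.04 ] 0.91
mortar_mid [ 0.564 -0.239  0.021] 0.95
tall_prop_mid [0.572 0.328 0.071] 0.62
short_prop_mid [0.671 0.363 0.042] 0.71
brush_mid [ 0.641 -0.284  0.015] 0.82
brush_mid [0.367 0.312 0.027] 0.48
rib_mid [ 0.661 -0.175  0.001] 0.95
press [ 0.643 -0.005  0.001] 0.8
top
loaded_die_mid [ 0.405 -0.303  0.02 ] 0.86
spent_die_mid [0.557 0.009 0.09 ] 0.52
spent_die_mid [ 0.373 -0.043  0.024] 0.51
ram_axis [ 0.642 -0.005  0.062] 0.56
nest [0.558 0.008 0.057] 0.91
platen_pin [0.464 0.027 0.087] 0.58
lever_ball [0.628 0.178 0.21 ] 0.57
tray [0.374 0.266 0.002] 0.62
spare_die_mid [0.368 0.312 0.029] 0.63
spare_die_mid [ 0.667 -0.171  0.004] 0.63
jar_mid [ 0.511 -0.371  0.042] 0.61
mortar_mid [ 0.564 -0.243  0.026] 0.95
mortar_mid [0.676 0.364 0.044] 0.75
tall_prop_mid [0.576 0.326 0.076] 0.66
short_prop_mid [0.674 0.365 0.042] 0.65
short_prop_mid [ 0.406 -0.301  0.018] 0.65
short_prop_mid [0.628 0.177 0.208] 0.2
short_prop_mid [ 0.641 -0.004  0.063] 0.19
brush_mid [ 0.646 -0.289  0.011] 0.92
rib_mid [ 0.668 -0.173  0.005] 0.8
press [ 0.642 -0.007  0.004] 0.87
```

```bash
python3 -c "
import cv2
a=cv2.imread('pics/a.png');b=cv2.imread('pics/b.png')
cv2.imwrite('pics/a2.png',cv2.resize(a,(784,588),interpolation=cv2.INTER_CUBIC))
cv2.imwrite('pics/b2.png',cv2.resize(b,(784,588),interpolation=cv2.INTER_CUBIC))"
```

```text
(no output)
```

View pics/a2.png

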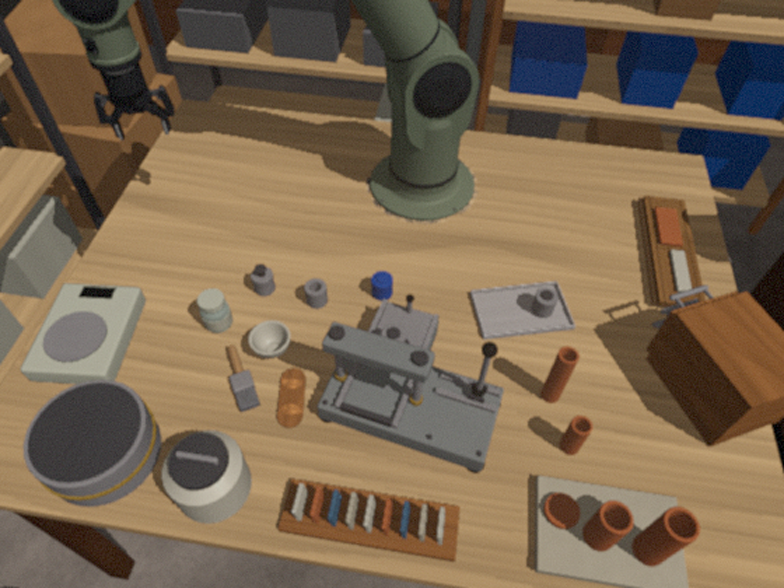

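View pics/b2.png

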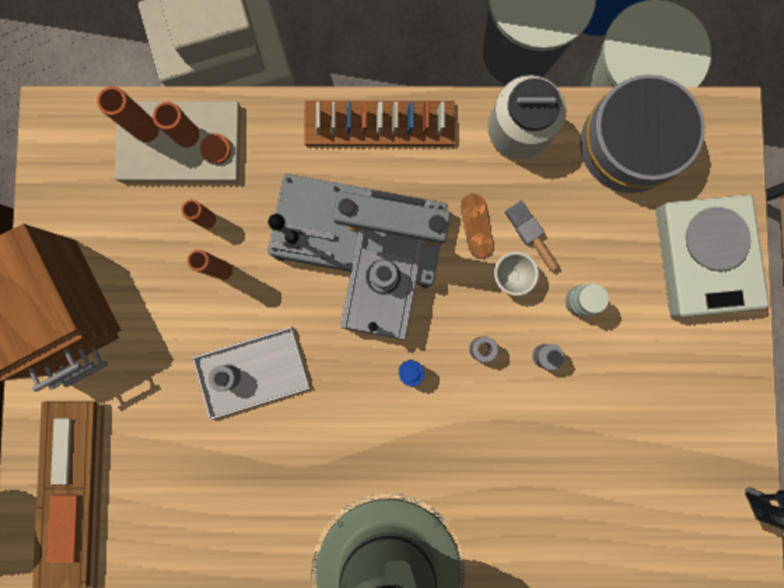

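The pictures show the loaded die at top-view px (548,357), the sleeve at (484,350), the blue look-alike at (411,374) and the spent die on the platen at (384,276). The tray is at (252,373) with the spare die at (224,377), so its right half is free. The press yaw comes out at about -0.18 and the tray yaw at about +0.29.

```bash
cat >> h.py <<'E'
def plan(p,yaw,step=45):
    s=bot.observe(); q=np.array(s['position']); y=s['tool_rot'][2]; p=np.array(p)
    d=p-q; dy=(yaw-y+np.pi)%(2*np.pi)-np.pi
    n=int(max(np.ceil(np.linalg.norm(d)*1000/step),np.ceil(abs(dy)/0.14),1))
    R=[]
    for i in range(n):
        a=y+dy*i/n; c,k=np.cos(a),np.sin(a); v=d/n*1000
        R.append([round(float(c*v[0]+k*v[1])),round(float(k*v[0]-c*v[1])),round(float(-v[2])),round(float(-dy/n),3)])
    print('at',np.round(q,4),'rpy',np.round(s['tool_rot'],3),'F',np.round(s['force'],1),'w',round(s['grip_width'],4)); print(n,'rows x y z wz'); print(R)
E
python3 -c "
from h import *
plan((0.55,0.009,0.29),-0.183)"
```

```text
at [ 0.2282 -0.5818  0.3039] rpy [-3.142  0.     0.374] F [ 0.3 -0.9 -0.5] w 0.0856
15 rows x y z wz
[[34, -29, 1, 0.037], [33, -30, 1, 0.037], [32, -31, 1, 0.037], [31, -32, 1, 0.037], [30, -34, 1, 0.037], [28, -35, 1, 0.037], [27, -36, 1, 0.037], [26, -37, 1, 0.037], [24, -38, 1, 0.037], [23, -39, 1, 0.037], [22, -39, 1, 0.037], [20, -40, 1, 0.037], [19, -41, 1, 0.037], [17, -41, 1, 0.037], [16, -42, 1, 0.037]]
```

```bash
python3 -m jog '[[[34,-29,1,0,0,0.037,1],[33,-30,1,0,0,0.037,1],[32,-31,1,0,0,0.037,1],[31,-32,1,0,0,0.037,1],[30,-34,1,0,0,0.037,1]]]' 60
python3 -m jog '[[[28,-35,1,0,0,0.037,1],[27,-36,1,0,0,0.037,1],[26,-37,1,0,0,0.037,1],[24,-38,1,0,0,0.037,1],[23,-39,1,0,0,0.037,1]]]'
python3 -m jog '[[[22,-39,1,0,0,0.037,1],[20,-40,1,0,0,0.037,1],[19,-41,1,0,0,0.037,1],[17,-41,1,0,0,0.037,1],[16,-42,1,0,0,0.037,1]]]'
python3 -m jog '[[[0,0,0,0,0,0,1],[0,0,0,0,0,0,1]]]'
python3 - <<'E'
from h import *
s=st(); w=bot.grab_frame('wrist'); save(w,'w1'); print(w['intrinsics'],w['tool_from_camera'])
show(['spent_die_mid','nest','platen_pin','ram_axis'],w)
plan((0.556,0.009,0.148),-0.183)
E
```

```text
clock: 2.2
position: [0.3357, -0.3838, 0.299]
tool_rot: [3.141, -0.0, 0.187]
force: [1.5, -0.7, 0.3]
grip_width: 0.0856
finger_force: 0.0
clock: 2.7
position: [0.4419, -0.185, 0.2941]
tool_rot: [3.141, -0.001, 0.002]
force: [1.7, 0.2, -0.9]
grip_width: 0.0854
finger_force: 0.0
clock: 3.2
position: [0.5501, 0.0112, 0.289]
tool_rot: [3.142, -0.0, -0.183]
force: [-0.5, -0.8, 0.5]
grip_width: 0.0856
finger_force: 0.0
clock: 3.4
position: [0.5495, 0.0103, 0.2886]
tool_rot: [3.141, 0.0, -0.179]
force: [0.7, -0.4, -0.9]
grip_width: 0.0851
finger_force: 0.0
{'clock': 3.4, 'position': [0.55, 0.01, 0.289], 'tool_rot': [3.141, 0.0, -0.179], 'qpos': [-0.027, 0.422, -0.133, 1.812, 0.069, 0.912, -1.941], 'force': [0.736, -0.415, -0.938], 'grip_width': 0.085}
[[325.1922621    0.         288.06226823]
 [  0.         325.1922621  206.2880563 ]
 [  0.           0.           1.        ]] [[-1.12581423e-03 -9.61013669e-01 -2.76498573e-01  6.92726717e-02]
 [ 9.99999354e-01 -1.12454835e-03 -1.63137084e-04 -8.02217070e-04]
 [-1.54159047e-04 -2.76498578e-01  9.61014314e-01 -7.07803656e-02]
 [ 0.00000000e+00  0.00000000e+00  0.00000000e+00  1.00000000e+00]]
spent_die_mid [0.553 0.008 0.093] 0.67
spent_die_mid [ 0.375 -0.045  0.024] 0.63
spent_die_mid [ 0.566 -0.238  0.024] 0.26
platen_pin [0.458 0.03  0.087] 0.62
at [0.5493 0.0084 0.2891] rpy [ 3.141 -0.    -0.183] F [ 0.3 -0.7  0.5] w 0.0854
4 rows x y z wz
[[2, 0, 35, 0.0], [2, 0, 35, 0.0], [2, 0, 35, 0.0], [2, 0, 35, 0.0]]
```

View pics/w1.png

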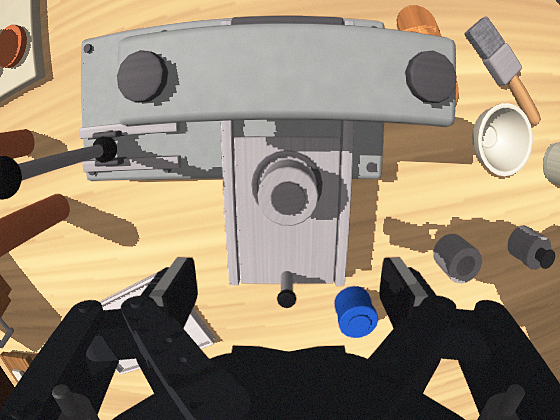

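The wrist view shows the spent die's cap at about (290,197), centred between the fingers, with the platen edges aligned to the tool. I'll descend and grip.

```bash
python3 -m jog '[[[2,0,35,0,0,0,1],[2,0,35,0,0,0,1],[2,0,35,0,0,0,1],[1,0,36,0,0,0,1],[0,0,0,0,0,0,0.4]]]' 60
python3 -m jog '[[[0,0,0,0,0,0,0.3],[0,0,0,0,0,0,0.3],[0,0,0,0,0,0,0.3],[0,0,0,0,0,0,0.3]]]' 60
```

```text
clock: 4.15
position: [0.5544, 0.0074, 0.1445]
tool_rot: [3.14, 0.006, -0.182]
force: [-0.8, -0.5, 0.1]
grip_width: 0.0731
finger_force: 0.0
clock: 4.55
position: [0.5573, 0.0081, 0.1501]
tool_rot: [-3.141, -0.003, -0.182]
force: [-1.4, -1.4, 10.6]
grip_width: 0.0461
finger_force: 63.8
```

```bash
python3 -m jog '[[[0,0,-15,0,0,0,0.3],[0,0,-35,0,0,0,0.3],[0,0,-40,0,0,0,0.3],[0,0,-20,0,0,0,0.3]]]'
cat >> h.py <<'E'
def ray(f,u,v,z):
    K=f['intrinsics'];R=np.array(f['R']);t=np.array(f['t']);C=-R.T@t
    d=R.T@(np.linalg.inv(K)@np.array([u,v,1.])); return C+d*(z-C[2])/d[2]
E
python3 - <<'E'
from h import *
f=bot.grab_frame('top'); save(f,'t2')
m=bot.trace('tray',f)
for r in m[:2]:
    g=r['region'].astype(np.uint8); n,l,s_,c=cv2.connectedComponentsWithStats(g)
    pts=cv2.findNonZero(g); box=cv2.boxPoints(cv2.minAreaRect(pts))
    P=np.array([ray(f,u,v,0.012)[:2] for u,v in box]); print(r['conf'],box.round().tolist(),P.round(3).tolist(),P.mean(0).round(4),np.linalg.norm(P[1]-P[0]).round(3),np.linalg.norm(P[2]-P[1]).round(3))
# platen ring
show(['nest','ram_axis','platen_pin','spare_die_mid','tray','spent_die_mid'],f)
cv2.imwrite('pics/t2c.png',cv2.resize(f['img'][90:310,120:420,::-1],(780,572),interpolation=cv2.INTER_CUBIC))
E
```

```text
clock: 4.95
position: [0.5569, 0.0082, 0.262]
tool_rot: [-3.141, -0.004, -0.181]
force: [1.1, 0.7, -8.0]
grip_width: 0.0465
finger_force: 64.6
0.94 [[134.0, 256.0], [208.0, 231.0], [222.0, 277.0], [149.0, 301.0]] [[0.401, 0.392], [0.466, 0.193], [0.344, 0.151], [0.279, 0.348]] [0.3724 0.2709] 0.209 0.129
nest [0.578 0.327 0.075] 0.47
ram_axis [0.674 0.366 0.047] 0.64
spare_die_mid [0.367 0.313 0.026] 0.92
spare_die_mid [ 0.423 -0.181  0.022] 0.55
tray [0.372 0.267 0.005] 0.9
spent_die_mid [ 0.406 -0.302  0.022] 0.32
```

View pics/t2c.png

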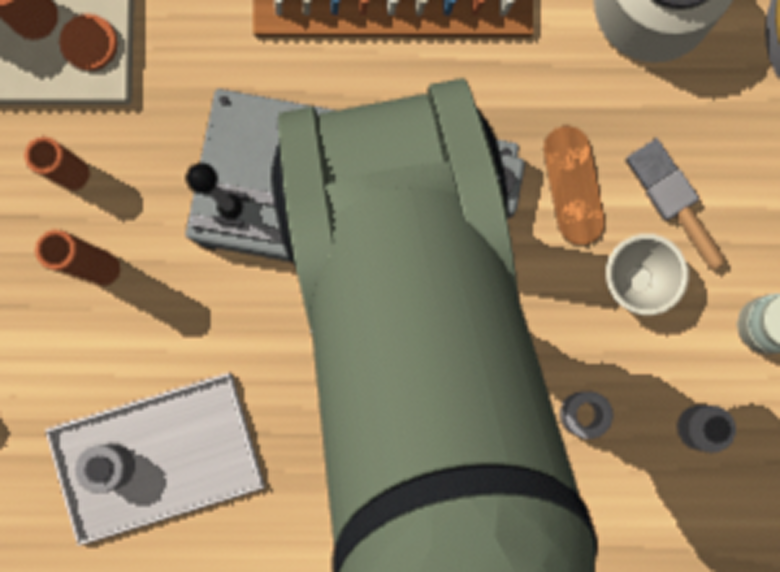

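The tray is at (0.372,0.268), yaw about 0.31, and its -y half is free. I'll set the die down at (0.387,0.221).

```bash
python3 -c "
from h import *
plan((0.387,0.221,0.20),0.31)"
```

```text
at [0.5558 0.0082 0.2566] rpy [ 3.141e+00  2.000e-03 -1.810e-01] F [ 1.1  0.1 -6.5] w 0.0461
7 rows x y z wz
[[-29, -26, 8, -0.07], [-27, -28, 8, -0.07], [-25, -29, 8, -0.07], [-23, -31, 8, -0.07], [-21, -33, 8, -0.07], [-19, -34, 8, -0.07], [-16, -35, 8, -0.07]]
```

```bash
python3 -m jog '[[[-29,-26,8,0,0,-0.07,0.3],[-27,-28,8,0,0,-0.07,0.3],[-25,-29,8,0,0,-0.07,0.3],[-23,-31,8,0,0,-0.07,0.3],[-21,-33,8,0,0,-0.07,0.3]]]'
python3 -m jog '[[[-19,-34,8,0,0,-0.07,0.3],[-16,-35,8,0,0,-0.07,0.3],[0,0,0,0,0,0,0.3],[0,0,0,0,0,0,0.3]]]'
python3 -c "
from h import *
plan((0.387,0.221,0.094),0.31)"
```

```text
clock: 5.85
position: [0.4357, 0.1618, 0.217]
tool_rot: [-3.142, 0.001, 0.171]
force: [0.3, 2.0, -7.3]
grip_width: 0.0466
finger_force: 64.4
clock: 6.25
position: [0.3881, 0.222, 0.2013]
tool_rot: [3.142, 0.001, 0.311]
force: [1.2, -0.7, -6.3]
grip_width: 0.0463
finger_force: 64.8
at [0.3881 0.222  0.2013] rpy [3.142e+00 1.000e-03 3.110e-01] F [ 1.2 -0.7 -6.3] w 0.0463
3 rows x y z wz
[[0, 0, 36, 0.0], [0, 0, 36, 0.0], [0, 0, 36, 0.0]]
```

```bash
python3 -m jog '[[[0,0,36,0,0,0,0.3],[0,0,36,0,0,0,0.3],[0,0,33,0,0,0,0.3],[0,0,2,0,0,0,0.3],[0,0,1,0,0,0,0.3]]]'
python3 -m jog '[[[0,0,1,0,0,0,0.3],[0,0,1,0,0,0,0.3]]]'
```

```text
clock: 6.75
position: [0.3889, 0.2209, 0.0935]
tool_rot: [3.141, 0.001, 0.308]
force: [0.6, -0.8, -6.0]
grip_width: 0.0464
finger_force: 67.9
clock: 6.95
position: [0.3892, 0.2215, 0.0927]
tool_rot: [-3.141, -0.001, 0.308]
force: [0.5, 0.0, -6.7]
grip_width: 0.0465
finger_force: 67.9
```

```bash
python3 -m jog '[[[0,0,1,0,0,0,0.3],[0,0,1,0,0,0,0.3]]]'; python3 -m jog '[[[0,0,1,0,0,0,0.3],[0,0,0.5,0,0,0,0.3]]]'
```

```text
clock: 7.15
position: [0.3893, 0.2216, 0.0911]
tool_rot: [3.142, -0.002, 0.308]
force: [-8.7, -5.2, 56.8]
grip_width: 0.0465
finger_force: 74.5
clock: 7.35
position: [0.3893, 0.2216, 0.091]
tool_rot: [3.141, -0.003, 0.308]
force: [-16.0, -9.5, 91.5]
grip_width: 0.0466
finger_force: 78.2
```

Contact came at TCP z = 0.091. I'll relieve the load, release and retreat.

```bash
python3 -m jog '[[[0,0,-1.8,0,0,0,0.3],[0,0,0,0,0,0,0.85],[0,0,0,0,0,0,0.85],[0,0,0,0,0,0,0.85],[0,0,-20,0,0,0,0.85]]]'
python3 -m jog '[[[0,0,-45,0,0,0,1],[0,0,-45,0,0,0,1],[0,0,-40,0,0,0,1],[0,0,-10,0,0,0,1]]]'
python3 -c "
from h import *
plan((0.395,-0.300,0.25),-0.84)"
```

```text
clock: 7.85
position: [0.3879, 0.2212, 0.1089]
tool_rot: [3.141, 0.003, 0.309]
force: [-0.3, 0.1, 0.2]
grip_width: 0.0727
finger_force: 0.0
clock: 8.25
position: [0.3897, 0.2221, 0.2538]
tool_rot: [-3.14, -0.005, 0.308]
force: [0.4, -0.0, -0.4]
grip_width: 0.0852
finger_force: 0.0
at [0.3897 0.2221 0.2538] rpy [-3.14  -0.005  0.308] F [ 0.4 -0.  -0.4] w 0.0852
12 rows x y z wz
[[-13, 42, 0, 0.096], [-9, 43, 0, 0.096], [-5, 43, 0, 0.096], [0, 44, 0, 0.096], [4, 43, 0, 0.096], [8, 43, 0, 0.096], [12, 42, 0, 0.096], [16, 41, 0, 0.096], [20, 39, 0, 0.096], [23, 37, 0, 0.096], [27, 34, 0, 0.096], [30, 32, 0, 0.096]]
```

```bash
python3 -m jog '[[[0,46,0,0,0,0.096,1],[5,46,0,0,0,0.096,1],[9,45,0,0,0,0.096,1],[14,44,0,0,0,0.096,1],[18,42,0,0,0,0.096,1]]]'
python3 -m jog '[[[22,41,0,0,0,0.096,1],[-1,46,0,0,0,0.096,1],[3,46,0,0,0,0.096,1],[7,45,0,0,0,0.096,1],[11,44,0,0,0,0.096,1]]]'
python3 -m jog '[[[16,42,0,0,0,0.096,1],[20,42,0,0,0,0.096,1],[0,0,0,0,0,0,1],[0,0,0,0,0,0,1]]]'
python3 - <<'E'
from h import *
w=bot.grab_frame('wrist'); save(w,'w3'); f=bot.grab_frame('top'); save(f,'t3')
show(['loaded_die_mid'],w); show(['loaded_die_mid','nest','ram_axis','spent_die_mid','platen_pin'],f)
cv2.imwrite('pics/t3c.png',cv2.resize(f['img'][110:310,120:400,::-1],(784,560),interpolation=cv2.INTER_CUBIC))
plan((0.405,-0.303,0.125),-0.84)
E
```

```text
clock: 8.75
position: [0.4614, 0.0013, 0.2499]
tool_rot: [3.141, 0.0, -0.175]
force: [0.9, 0.9, 0.2]
grip_width: 0.0851
finger_force: 0.0
clock: 9.25
position: [0.4207, -0.2174, 0.2498]
tool_rot: [3.141, 0.0, -0.655]
force: [0.1, 0.4, 0.0]
grip_width: 0.0858
finger_force: 0.0
clock: 9.65
position: [0.3945, -0.3038, 0.2495]
tool_rot: [3.141, 0.001, -0.845]
force: [0.1, 0.8, -0.6]
grip_width: 0.0852
finger_force: 0.0
loaded_die_mid [ 0.41  -0.306  0.022] 0.77
loaded_die_mid [ 0.405 -0.303  0.021] 0.66
nest [0.557 0.013 0.057] 0.78
nest [0.673 0.365 0.044] 0.44
nest [ 0.516 -0.373  0.041] 0.27
ram_axis [ 0.641 -0.004  0.062] 0.55
spent_die_mid [0.392 0.222 0.029] 0.75
spent_die_mid [ 0.372 -0.043  0.023] 0.64
spent_die_mid [ 0.643 -0.005  0.063] 0.35
platen_pin [0.464 0.028 0.084] 0.6
at [ 0.3954 -0.3028  0.2502] rpy [-3.141 -0.    -0.842] F [-0.4 -0.2  0.1] w 0.0855
3 rows x y z wz
[[2, -2, 42, -0.001], [2, -2, 42, -0.001], [2, -2, 42, -0.001]]
```

View pics/t3c.png

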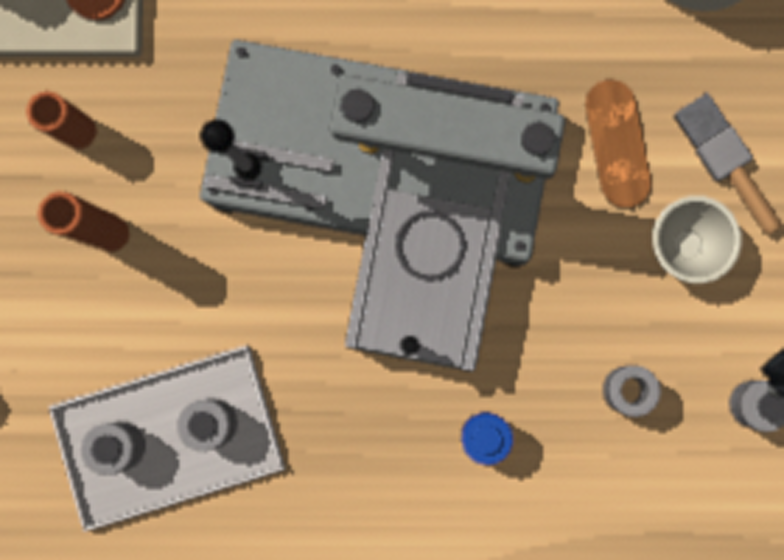

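View pics/w3.png

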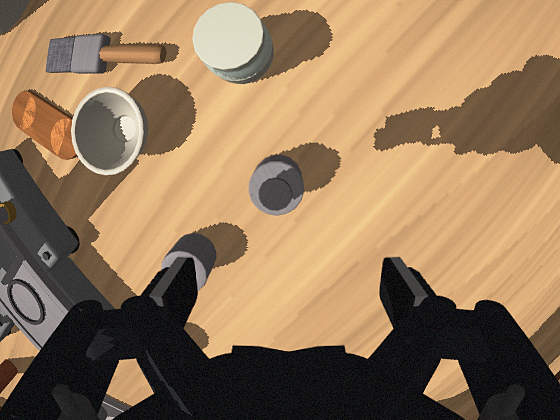

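The spent die stands in the tray (crop px (205,424)), and the empty ring is centred at crop px (431,246). In the wrist view the loaded die's cap is at (275,192). I'll compute both points.

```bash
cat > loc.py <<'E'
from h import *
from scipy.spatial.transform import Rotation as Ro
def wray(w,s,u,v,z):
    K=np.array(w['intrinsics']);dx,dy=u-K[0,2],v-K[1,2];r=np.hypot(dx,dy);th=r/K[0,0]
    d=np.array([np.sin(th)*dx/r,np.sin(th)*dy/r,np.cos(th)]);T=np.array(w['tool_from_camera'])
    R=Ro.from_euler('xyz',s['tool_rot']).as_matrix();o=R@T[:3,3]+np.array(s['position']);d=R@T[:3,:3]@d
    return o+d*(z-o[2])/d[2]
E
python3 - <<'E'
from loc import *
s=dict(position=[0.3952,-0.3033,0.2499],tool_rot=[np.pi,0,-0.843])
w=bot.grab_frame('wrist'); f=bot.grab_frame('top')
print('die cap',wray(w,s,275,192,0.072), 'top plane of cyl', wray(w,s,276,183,0.05))
print('ring',ray(f,273.9,197.9,0.066), ray(f,273.9,197.9,0.062))
c=np.array(ray(f,273.93,197.86,0.066)); print('pin cap',ray(f,120+410/2.8,110+344/2.8,0.110))
E
```

```text
die cap [ 0.40904891 -0.30322212  0.072     ] top plane of cyl [ 0.41075015 -0.30516788  0.05      ]
ring [0.5517903 0.0121498 0.066    ] [0.55221574 0.01222365 0.062     ]
pin cap [0.46035886 0.02955956 0.11      ]
```

```bash
python3 -m jog '[[[4,-5,40,0,0,0,1],[5,-5,40,0,0,0,1],[0,0,40,0,0,0,1],[0,0,40,0,0,0,1],[0,0,3,0,0,0,0.8]]]' 60
python3 -m jog '[[[0,0,0,0,0,0,0.6],[0,0,0,0,0,0,0.5],[0,0,0,0,0,0,0.3],[0,0,0,0,0,0,0.3],[0,0,0,0,0,0,0.3]]]'
python3 -m jog '[[[0,0,-15,0,0,0,0.3],[0,0,-35,0,0,0,0.3],[0,0,-45,0,0,0,0.3],[0,0,-35,0,0,0,0.3],[0,0,0,0,0,0,0.3]]]'
python3 -c "
from h import *
plan((0.460,0.026,0.25),-0.185)"
```

```text
clock: 10.65
position: [0.407, -0.302, 0.0836]
tool_rot: [3.14, 0.006, -0.843]
force: [0.1, -0.4, 0.4]
grip_width: 0.0734
finger_force: 0.0
clock: 11.15
position: [0.4091, -0.3038, 0.0891]
tool_rot: [-3.141, -0.002, -0.843]
force: [-3.6, 1.0, 12.4]
grip_width: 0.0468
finger_force: 64.2
clock: 11.65
position: [0.4099, -0.3042, 0.2223]
tool_rot: [-3.139, -0.008, -0.844]
force: [0.2, 0.2, -9.9]
grip_width: 0.0462
finger_force: 65.3
at [ 0.4099 -0.3042  0.2223] rpy [-3.139 -0.008 -0.844] F [ 0.2  0.2 -9.9] w 0.0462
8 rows x y z wz
[[-27, -32, -3, -0.082], [-24, -34, -3, -0.082], [-21, -36, -3, -0.082], [-18, -38, -3, -0.082], [-15, -39, -3, -0.082], [-12, -40, -3, -0.082], [-8, -41, -3, -0.082], [-5, -41, -3, -0.082]]
```

```bash
python3 -m jog '[[[-27,-32,-3,0,0,-0.082,0.3],[-24,-34,-3,0,0,-0.082,0.3],[-21,-36,-3,0,0,-0.082,0.3],[-18,-38,-3,0,0,-0.082,0.3],[-15,-39,-3,0,0,-0.082,0.3]]]'
python3 -m jog '[[[-12,-40,-3,0,0,-0.082,0.3],[-8,-41,-3,0,0,-0.082,0.3],[-5,-41,-3,0,0,-0.082,0.3],[0,0,0,0,0,0,0.3],[0,0,0,0,0,0,0.3]]]'
python3 - <<'E'
from h import *
S=[bot.observe()]
w=bot.grab_frame('wrist'); save(w,'w4'); S.append(bot.observe()); bot.grab_frame('wrist'); S.append(bot.observe())
for s in S: print(np.round(s['position'],4),np.round(s['tool_rot'],4))
cv2.imwrite('pics/w4c.png',cv2.resize(w['img'][60:340,130:480,::-1],(700,560),interpolation=cv2.INTER_CUBIC))
show(['nest','loaded_die_mid','platen_pin'],w)
E
```

```text
clock: 12.15
position: [0.4391, -0.0949, 0.2322]
tool_rot: [-3.142, -0.0, -0.43]
force: [2.2, 0.0, -8.6]
grip_width: 0.0465
finger_force: 65.4
clock: 12.65
position: [0.4577, 0.0276, 0.241]
tool_rot: [3.142, 0.0, -0.185]
force: [0.2, -1.1, -8.2]
grip_width: 0.0464
finger_force: 65.9
[0.4577 0.0276 0.241 ] [ 3.1416e+00  4.0000e-04 -1.8540e-01]
[0.4576 0.0266 0.2409] [ 3.1412e+00  6.0000e-04 -1.8730e-01]
[0.4577 0.0261 0.2409] [ 3.1411e+00  5.0000e-04 -1.8850e-01]
nest [0.558 0.009 0.066] 0.83
nest [0.46  0.029 0.086] 0.3
loaded_die_mid [0.458 0.024 0.175] 0.96
platen_pin [0.458 0.029 0.084] 0.76
```

View pics/w4c.png

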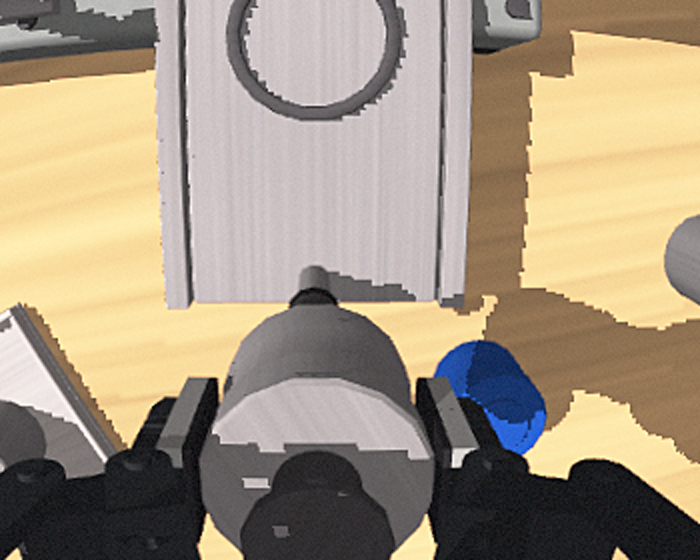

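```bash
python3 - <<'E'
from loc import *
s=dict(position=[0.4577,0.0266,0.2409],tool_rot=[np.pi,0,-0.187])
w=bot.grab_frame('wrist')
c,k=np.cos(-.187),np.sin(-.187)
def tool(p): d=p-np.array(s['position']); return np.round([c*d[0]+k*d[1],k*d[0]-c*d[1],-d[2]],4)
fx=lambda u,v:((u+.5)/2-.5+130,(v+.5)/2-.5+60)
L=wray(w,s,*fx(227,38),.064);R=wray(w,s,*fx(403,38),.064);B=wray(w,s,*fx(314,121),.062)
print('ring L,R,B tool',tool(L),tool(R),tool(B))
a=.2409-.037
print('die top front',tool(wray(w,s,*fx(318,378),a)),'die L/R widest',tool(wray(w,s,*fx(201,460),a)),tool(wray(w,s,*fx(434,460),a)))
print('die bottom front',tool(wray(w,s,*fx(318,306),.2409-.087)))
E
```

```text
ring L,R,B tool [ 0.0978 -0.0344  0.1769] [0.0977 0.0317 0.1769] [ 0.0654 -0.0018  0.1789]
die top front [ 0.0223 -0.0006  0.037 ] die L/R widest [ 0.0048 -0.0232  0.037 ] [0.0047 0.0218 0.037 ]
die bottom front [ 0.0205 -0.0005  0.087 ]
```

The ring centre is 98 mm ahead of the tool and -1 mm in y. The die sits about -2.5 mm in tool x, so I'll go +101, -1, then down.

```bash
python3 -m jog '[[[40,-1,0,0,0,0,0.3],[40,0,10,0,0,0,0.3],[21,0,30,0,0,0,0.3],[0,0,30,0,0,0,0.3],[0,0,12,0,0,0,0.3]]]'
python3 -m jog '[[[0,0,0,0,0,0,0.3],[0,0,3,0,0,0,0.3],[0,0,2,0,0,0,0.3]]]'
python3 -m jog '[[[0,0,1,0,0,0,0.3],[0,0,1,0,0,0,0.3]]]'
```

```text
clock: 13.45
position: [0.5564, 0.0083, 0.1564]
tool_rot: [3.14, 0.004, -0.188]
force: [-1.0, -0.2, -8.1]
grip_width: 0.0465
finger_force: 65.8
clock: 13.75
position: [0.5579, 0.0091, 0.1555]
tool_rot: [-3.141, -0.002, -0.187]
force: [-1.3, -0.6, -7.7]
grip_width: 0.0467
finger_force: 66.0
clock: 13.95
position: [0.5577, 0.0091, 0.1528]
tool_rot: [-3.141, -0.001, -0.187]
force: [-0.9, -0.1, -8.0]
grip_width: 0.0468
finger_force: 66.0
```

```bash
python3 -m jog '[[[0,0,1,0,0,0,0.3],[0,0,0.5,0,0,0,0.3]]]'
python3 -m jog '[[[0,0,0.5,0,0,0,0.3],[0,0,0,0,0,0,0.3]]]'
```

```text
clock: 14.15
position: [0.5577, 0.009, 0.1512]
tool_rot: [-3.141, -0.001, -0.187]
force: [-3.2, -0.6, 8.3]
grip_width: 0.0466
finger_force: 67.3
clock: 14.35
position: [0.5581, 0.009, 0.1512]
tool_rot: [-3.141, -0.002, -0.187]
force: [-2.5, -0.0, 8.3]
grip_width: 0.0464
finger_force: 67.7
```

```bash
python3 -m jog '[[[-1.5,0,0,0,0,0,0.3],[0,0,0,0,0,0,0.3]]]'
python3 -m jog '[[[0,0,0.7,0,0,0,0.3],[0,0,0,0,0,0,0.3]]]'
python3 - <<'E'
from h import *
w=bot.grab_frame('wrist'); cv2.imwrite('pics/w5c.png',cv2.resize(w['img'][130:340,150:430,::-1],(784,588),interpolation=cv2.INTER_CUBIC))
E
```

```text
clock: 14.55
position: [0.5569, 0.0092, 0.1512]
tool_rot: [-3.141, -0.003, -0.187]
force: [0.7, -1.3, 7.2]
grip_width: 0.0465
finger_force: 67.6
clock: 14.75
position: [0.5572, 0.0091, 0.1511]
tool_rot: [-3.141, -0.003, -0.188]
force: [-0.6, -2.2, 20.7]
grip_width: 0.0464
finger_force: 68.8
```

View pics/w5c.png

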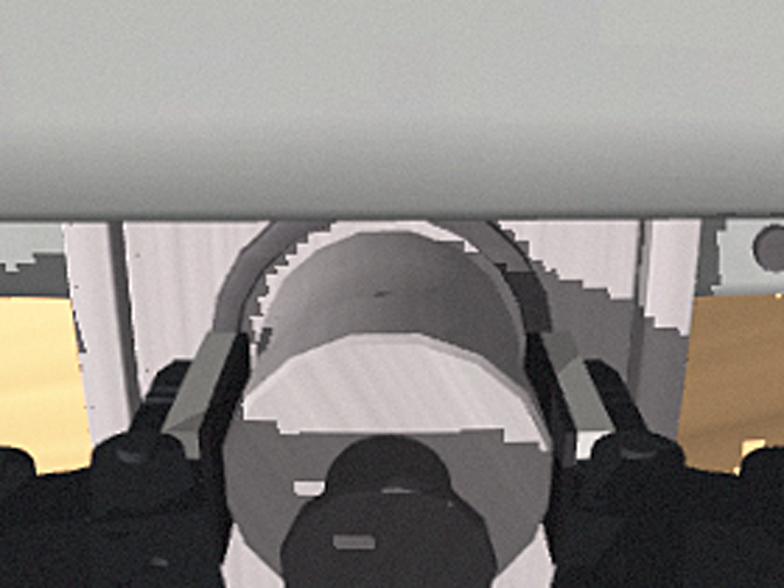

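The ring surrounds the die's front half, with outer edge points at crop (215,330) and (550,330), and a gap at the front. I'll fit both circles.

```bash
python3 - <<'E'
from loc import *
from scipy.optimize import least_squares
s=dict(position=[0.557,0.0091,0.1511],tool_rot=[np.pi,0,-0.187])
w=bot.grab_frame('wrist'); c,k=np.cos(-.187),np.sin(-.187)
def tool(p): d=p-np.array(s['position']); return np.array([c*d[0]+k*d[1],k*d[0]-c*d[1]])*1000
fx=lambda u,v:((u+.5)/2.8-.5+150,(v+.5)/2.8-.5+130)
def fit(P,z,r):
    Q=np.array([tool(wray(w,s,*fx(*p),z)) for p in P]); q=least_squares(lambda a:np.hypot(*(Q-a).T)-r,[0,0]); print(q.x.round(1),q.fun.round(1))
fit([(215,330),(235,270),(280,222),(550,330),(532,275),(490,222)],.064,33)
fit([(258,345),(262,310),(290,265),(330,240),(390,231),(450,242),(495,270),(517,310),(522,345)],.063,24)
E
```

```text
[-4.9 -1.8] [-0.5 -0.2  0.1 -0.6 -0.4  0.6]
[-2.5 -0.4] [ 1.3  1.2  0.7 -0.1 -1.1 -0.5  0.8  1.1  1.4]
```

The die's circle lies within the ring's slack, 2.8 mm off centre against a limit of 3.5. TCP z = 0.151 also matches the height it was gripped at (0.089 + 0.062), so it is seated. I'll release and go to the pull pin.

```bash
python3 -m jog '[[[0,0,-0.7,0,0,0,0.3],[0,0,0,0,0,0,0.85],[0,0,0,0,0,0,0.9],[0,0,0,0,0,0,0.9],[0,0,-20,0,0,0,1]]]'
python3 -m jog '[[[0,0,-35,0,0,0,1],[0,0,-32,0,0,0,1],[-40,-1,0,0,0,0,1],[-40,-1,0,0,0,0,1],[-20,0,0,0,0,0,1]]]'
python3 -m jog '[[[0,0,0,0,0,0,1],[0,0,0,0,0,0,1]]]'
python3 - <<'E'
from h import *
w=bot.grab_frame('wrist'); cv2.imwrite('pics/w6c.png',cv2.resize(w['img'][40:390,60:500,::-1],(748,595),interpolation=cv2.INTER_CUBIC)); st()
show(['loaded_die_mid','platen_pin','nest'],w)
E
```

```text
clock: 15.35
position: [0.5549, 0.0094, 0.1685]
tool_rot: [3.141, 0.004, -0.187]
force: [0.7, 0.1, 1.1]
grip_width: 0.0851
finger_force: 0.0
clock: 15.85
position: [0.4554, 0.0303, 0.2373]
tool_rot: [3.141, 0.001, -0.187]
force: [0.3, 0.3, -0.6]
grip_width: 0.0854
finger_force: 0.0
clock: 16.05
position: [0.4584, 0.03, 0.2375]
tool_rot: [-3.141, -0.001, -0.187]
force: [1.2, 0.5, -0.2]
grip_width: 0.0856
finger_force: 0.0
{'clock': 16.1, 'position': [0.459, 0.03, 0.237], 'tool_rot': [-3.141, -0.001, -0.187], 'qpos': [-0.088, 0.362, -0.132, 2.082, 0.072, 0.701, -2.025], 'force': [0.046, -0.312, 0.01], 'grip_width': 0.085}
loaded_die_mid [0.555 0.006 0.087] 0.73
platen_pin [0.459 0.028 0.085] 0.59
```

View pics/w6c.png

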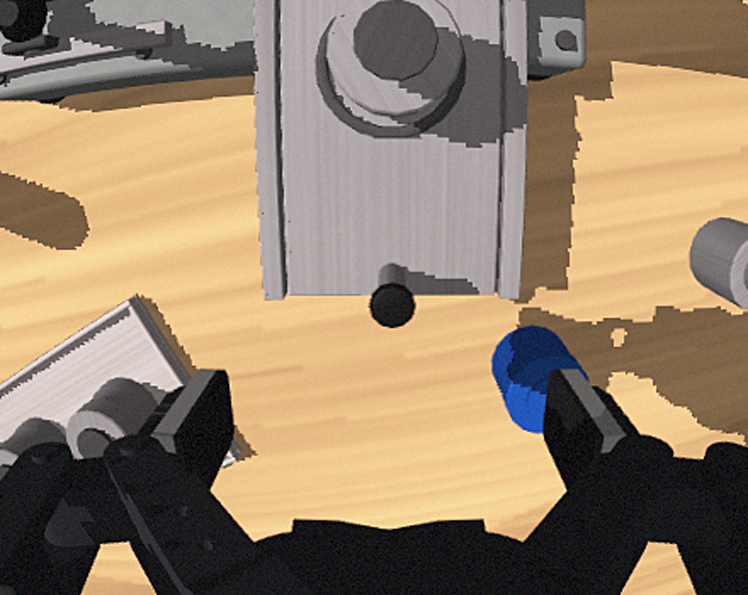

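The loaded die is upright in the ring (crop px (390,60)) and the pin cap is at (392,305), under the tool. I'll grip the pin.

```bash
python3 -m jog '[[[0,0,35,0,0,0,0.6],[0,0,35,0,0,0,0.5],[0,0,25,0,0,0,0.4],[0,0,0,0,0,0,0],[0,0,0,0,0,0,0]]]' 40
python3 -m jog '[[[0,0,0,0,0,0,0],[0,0,0,0,0,0,0],[0,0,0,0,0,0,0],[0,0,0,0,0,0,0]]]'
```

```text
clock: 16.75
position: [0.4576, 0.0288, 0.1421]
tool_rot: [3.14, 0.002, -0.188]
force: [3.2, 2.9, -31.2]
grip_width: 0.0158
finger_force: 39.5
clock: 17.15
position: [0.4573, 0.0289, 0.1423]
tool_rot: [3.14, 0.002, -0.188]
force: [1.3, -5.3, -36.2]
grip_width: 0.0154
finger_force: 39.8
```

A width of 15.4 mm and a force of -36 N along z mean the pads are wedged under the pin's cap. I'll open, back off and push the pin from the front with closed fingers instead.

```bash
python3 -m jog '[[[0,0,0,0,0,0,0.5],[0,0,0,0,0,0,0.5],[0,0,0,0,0,0,0.5],[-32,0,0,0,0,0,0.5],[0,0,0,0,0,0,0]]]' 40
python3 -m jog '[[[0,0,0,0,0,0,0],[0,0,0,0,0,0,0],[0,0,0,0,0,0,0],[0,0,0,0,0,0,0]]]'
python3 -c "
from h import *
f=bot.grab_frame('top'); show(['nest','platen_pin','loaded_die_mid'],f); st()"
```

```text
clock: 17.65
position: [0.4241, 0.0361, 0.1425]
tool_rot: [3.141, 0.002, -0.186]
force: [-0.4, 0.7, 0.1]
grip_width: 0.0294
finger_force: 0.0
clock: 18.05
position: [0.427, 0.0358, 0.1422]
tool_rot: [-3.141, -0.0, -0.188]
force: [-0.0, -0.4, -0.2]
grip_width: 0.0
finger_force: 0.0
nest [0.555 0.01  0.058] 0.65
loaded_die_mid [0.558 0.01  0.083] 0.68
{'clock': 18.25, 'position': [0.427, 0.036, 0.142], 'tool_rot': [-3.142, 0.0, -0.187], 'qpos': [-0.142, 0.506, -0.101, 2.222, 0.121, 0.418, -2.1], 'force': [0.222, 0.23, -0.226], 'grip_width': -0.0}
```

```bash
python3 -m jog '[[[8,0,0,0,0,0,0],[6,0,0,0,0,0,0],[7,0,0,0,0,0,0],[10,0,0,0,0,0,0],[12,0,0,0,0,0,0]]]'
python3 -m jog '[[[12,0,0,0,0,0,0],[12,0,0,0,0,0,0],[10,0,0,0,0,0,0],[8,0,0,0,0,0,0],[6,0,0,0,0,0,0]]]'
python3 -m jog '[[[4,0,0,0,0,0,0],[2,0,0,0,0,0,0],[0,0,0,0,0,0,0]]]'
```

```text
clock: 18.75
position: [0.4693, 0.0277, 0.1421]
tool_rot: [3.141, 0.001, -0.187]
force: [-4.0, 1.3, 0.8]
grip_width: 0.0003
finger_force: 1.3
clock: 19.25
position: [0.5168, 0.0187, 0.1422]
tool_rot: [-3.142, -0.0, -0.187]
force: [-2.3, 1.6, 0.1]
grip_width: -0.0001
finger_force: 1.2
clock: 19.55
position: [0.5222, 0.0177, 0.1422]
tool_rot: [-3.142, -0.0, -0.187]
force: [0.8, -0.2, -0.6]
grip_width: 0.0002
finger_force: 0.0
```

```bash
python3 -m jog '[[[4,0,0,0,0,0,0],[2,0,0,0,0,0,0],[1.5,0,0,0,0,0,0]]]'
python3 -m jog '[[[1,0,0,0,0,0,0],[1,0,0,0,0,0,0]]]'
```

```text
clock: 19.85
position: [0.5295, 0.0163, 0.1422]
tool_rot: [3.142, -0.0, -0.187]
force: [-3.1, -0.2, 1.0]
grip_width: 0.0004
finger_force: 1.1
clock: 20.05
position: [0.53, 0.0162, 0.142]
tool_rot: [3.141, 0.003, -0.187]
force: [-16.2, 3.1, 10.6]
grip_width: 0.0002
finger_force: 6.7
```

The platen hit its end stop at TCP x = 0.530, as predicted. I'll back off, rise and check it.

```bash
python3 -m jog '[[[0.5,0,0,0,0,0,0],[-8,0,0,0,0,0,0],[-30,0,0,0,0,0,0],[-10,0,-35,0,0,0,0],[0,0,-45,0,0,0,0]]]'
python3 -m jog '[[[0,0,-45,0,0,0,0],[0,0,-45,0,0,0,0],[0,-45,-5,0,0,0,0],[0,-45,0,0,0,0,0],[0,0,0,0,0,0,0]]]'
python3 - <<'E'
from h import *
w=bot.grab_frame('scene'); cv2.imwrite('pics/s7c.png',cv2.resize(w['img'][190:345,200:410,::-1],(780,576),interpolation=cv2.INTER_CUBIC))
show(['nest','ram_axis','loaded_die_mid','lever_ball','platen_pin'],w)
f=bot.grab_frame('top'); show(['lever_ball','ram_axis','platen_pin'],f)
plan((0.638,0.229,0.32),-0.187)
E
```

```text
clock: 20.55
position: [0.4827, 0.0251, 0.2219]
tool_rot: [3.14, 0.003, -0.186]
force: [0.7, 0.4, -0.2]
grip_width: 0.0001
finger_force: 0.0
clock: 21.05
position: [0.5018, 0.1188, 0.3178]
tool_rot: [-3.138, -0.002, -0.181]
force: [-0.2, -0.7, -0.1]
grip_width: 0.0001
finger_force: 0.0
nest [ 0.642 -0.002  0.062] 0.55
nest [0.553 0.011 0.086] 0.55
ram_axis [ 0.637 -0.001  0.063] 0.56
loaded_die_mid [ 0.644 -0.284  0.012] 0.6
loaded_die_mid [ 0.639 -0.006  0.086] 0.55
lever_ball [0.624 0.181 0.209] 0.69
platen_pin [0.552 0.012 0.086] 0.77
platen_pin [0.626 0.178 0.209] 0.42
platen_pin [0.554 0.011 0.086] 0.9
platen_pin [ 0.641 -0.004  0.059] 0.48
at [0.5015 0.1128 0.3172] rpy [ 3.142 -0.    -0.188] F [ 0.3 -0.3 -0. ] w -0.0002
4 rows x y z wz
[[28, -35, -1, -0.0], [28, -35, -1, -0.0], [28, -35, -1, -0.0], [28, -35, -1, -0.0]]
```

View pics/s7c.png

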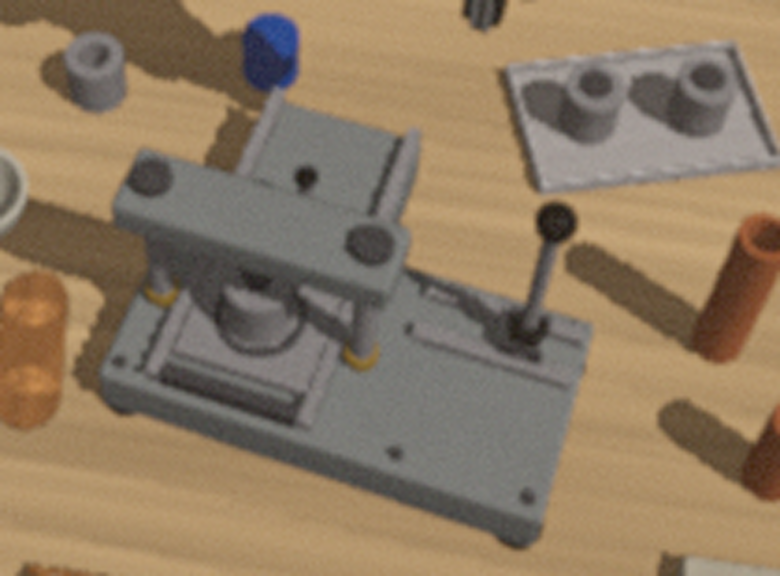

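The die stands in the ring under the ram (px (255,310)), the platen is home, and the lever ball is at px (557,222). I'll go to the lever's outer side.

```bash
python3 -m jog '[[[22,-38,0,0,0,0,0],[28,-36,0,0,0,0,0],[30,-35,0,0,0,0,0],[30,-33,0,0,0,0,0],[0,0,0,0,0,0,0]]]'
python3 -m jog '[[[0,0,30,0,0,0,0],[0,0,30,0,0,0,0],[0,0,0,0,0,0,0]]]'
python3 -c "
from h import *
s=st(); d=np.array([.627,.180])-s['position'][:2]; c,k=np.cos(-.187),np.sin(-.187); print('ball in tool',c*d[0]+k*d[1],k*d[0]-c*d[1])"
```

```text
clock: 22.05
position: [0.6382, 0.2356, 0.3155]
tool_rot: [-3.14, 0.001, -0.185]
force: [-1.1, -0.1, -1.1]
grip_width: -0.0002
finger_force: 0.0
clock: 22.35
position: [0.6344, 0.2312, 0.2535]
tool_rot: [3.138, 0.005, -0.187]
force: [-0.3, 0.4, -1.3]
grip_width: -0.0002
finger_force: 0.0
{'clock': 22.35, 'position': [0.634, 0.231, 0.254], 'tool_rot': [3.138, 0.005, -0.187], 'qpos': [-0.335, 0.658, -0.165, 1.491, 0.119, 1.008, -2.288], 'force': [-0.291, 0.367, -1.292], 'grip_width': -0.0}
ball in tool 0.0022439782224049553 0.05171282182660187
```

```bash
python3 -m jog '[[[0,12,0,0,0,0,0],[0,8,0,0,0,0,0],[0,12,0,0,0,0,0],[0,15,1,0,0,0,0],[0,15,2,0,0,0,0]]]'
python3 -m jog '[[[0,12,2,0,0,0,0],[0,10,3,0,0,0,0],[0,6,3,0,0,0,0],[0,0,0,0,0,0,0]]]'
```

```text
clock: 22.85
position: [0.6245, 0.1703, 0.2552]
tool_rot: [-3.14, -0.002, -0.187]
force: [2.2, 8.5, 4.7]
grip_width: 0.0
finger_force: 4.3
clock: 23.25
position: [0.6194, 0.1432, 0.2469]
tool_rot: [-3.14, -0.002, -0.188]
force: [2.8, 5.3, 3.2]
grip_width: -0.0003
finger_force: 2.4
```

```bash
python3 -m jog '[[[0,5,2,0,0,0,0],[0,4,1,0,0,0,0],[0,0,0,0,0,0,0]]]'
python3 - <<'E'
from h import *
w=bot.grab_frame('scene'); cv2.imwrite('pics/s8c.png',cv2.resize(w['img'][190:345,200:410,::-1],(780,576),interpolation=cv2.INTER_CUBIC))
show(['lever_ball'],w)
E
```

```text
clock: 23.55
position: [0.6178, 0.1356, 0.2438]
tool_rot: [-3.138, -0.002, -0.187]
force: [5.1, 9.7, -0.5]
grip_width: -0.0
finger_force: 5.4
lever_ball [0.617 0.106 0.191] 0.72
lever_ball [ 0.643 -0.009  0.001] 0.47
lever_ball [ 0.565 -0.238  0.022] 0.21
```

View pics/s8c.png

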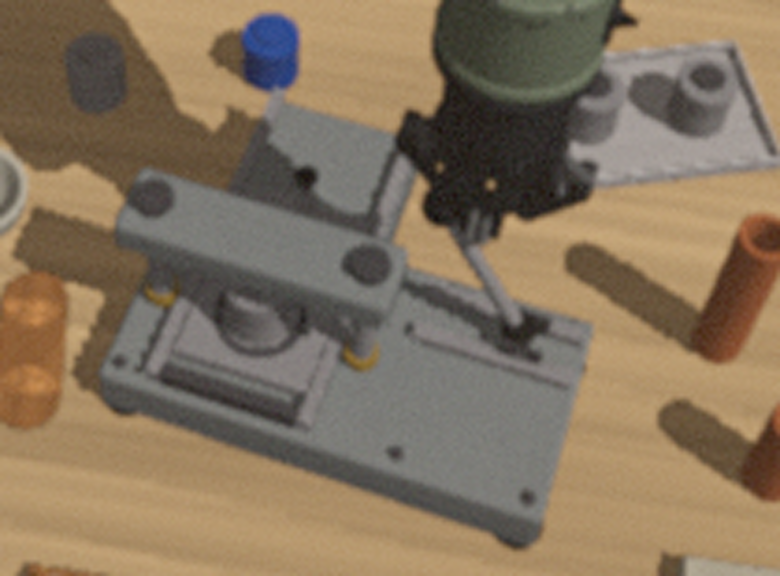

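The lever is tilted and the ball has moved about 75 mm (0.53 rad). I'll continue to the stop.

```bash
python3 -m jog '[[[0,4,1,0,0,0,0],[0,2,0,0,0,0,0],[0,0,0,0,0,0,0]]]'
python3 -m jog '[[[0,3,0,0,0,0,0],[0,0,0,0,0,0,0]]]'
```

```text
clock: 23.95
position: [0.6166, 0.1311, 0.2422]
tool_rot: [-3.137, -0.001, -0.186]
force: [8.3, 17.4, -8.8]
grip_width: -0.0003
finger_force: 9.2
clock: 24.15
position: [0.6158, 0.1287, 0.2418]
tool_rot: [-3.137, -0.001, -0.185]
force: [9.1, 20.6, -13.6]
grip_width: 0.0001
finger_force: 10.8
```

```bash
python3 -m jog '[[[0,3,0,0,0,0,0],[0,0,0,0,0,0,0]]]'
python3 -m jog '[[[0,2,0,0,0,0,0],[0,0,0,0,0,0,0]]]'
python3 -c "
from h import *
f=bot.grab_frame('scene'); show(['lever_ball'],f); f=bot.grab_frame('top'); show(['lever_ball'],f)"
```

```text
clock: 24.35
position: [0.6151, 0.1269, 0.242]
tool_rot: [-3.135, -0.0, -0.184]
force: [6.5, 25.1, -12.8]
grip_width: -0.0002
finger_force: 12.9
clock: 24.55
position: [0.6149, 0.1265, 0.2421]
tool_rot: [-3.133, -0.001, -0.183]
force: [9.1, 35.0, -15.4]
grip_width: -0.0001
finger_force: 17.2
lever_ball [0.616 0.1   0.188] 0.84
```

It is on the stop: the force jumps and there is no further travel. I'll hold for 1.5 s, then ease back.

```bash
for i in 1 2 3; do python3 -m jog '[[[0,0,0,0,0,0,0],[0,0,0,0,0,0,0],[0,0,0,0,0,0,0],[0,0,0,0,0,0,0],[0,0,0,0,0,0,0]]]' | sed -n '2p;4p'; done
python3 -m jog '[[[0,-8,0,0,0,0,0],[0,-14,-2,0,0,0,0],[0,-14,-2,0,0,0,0],[0,-14,-2,0,0,0,0],[0,-14,-2,0,0,0,0]]]'
python3 -m jog '[[[0,-14,-2,0,0,0,0],[0,-14,-2,0,0,0,0],[0,-14,0,0,0,0,0],[0,-20,0,0,0,0,0],[0,-10,-30,0,0,0,0]]]'
python3 -m jog '[[[0,0,-45,0,0,0,0],[-45,0,0,0,0,0,0],[-45,0,0,0,0,0,0],[-45,0,0,0,0,0,0],[0,0,0,0,0,0,0]]]'
python3 - <<'E'
from h import *
w=bot.grab_frame('scene'); cv2.imwrite('pics/s9c.png',cv2.resize(w['img'][170:345,150:440,::-1],(796,480),interpolation=cv2.INTER_CUBIC))
show(['lever_ball','platen_pin','loaded_die_mid','tall_prop_mid'],w); st()
E
```

```text
position: [0.6149, 0.1265, 0.2421]
force: [9.6, 33.1, -14.3]
position: [0.6149, 0.1265, 0.2421]
force: [9.6, 34.1, -14.9]
position: [0.6149, 0.1265, 0.2421]
force: [10.1, 34.1, -15.3]
clock: 26.75
position: [0.627, 0.185, 0.2506]
tool_rot: [3.141, -0.0, -0.187]
force: [-0.9, 0.2, 4.4]
grip_width: -0.0001
finger_force: 1.9
clock: 27.25
position: [0.6389, 0.2565, 0.2806]
tool_rot: [3.138, 0.005, -0.186]
force: [-0.6, -0.8, 0.4]
grip_width: -0.0001
finger_force: 0.0
clock: 27.75
position: [0.5029, 0.2822, 0.3297]
tool_rot: [3.142, 0.002, -0.182]
force: [1.4, 0.4, 0.5]
grip_width: 0.0
finger_force: 0.0
lever_ball [0.628 0.181 0.209] 0.72
platen_pin [0.552 0.01  0.082] 0.57
loaded_die_mid [ 0.642 -0.009  0.085] 0.65
tall_prop_mid [0.576 0.325 0.075] 0.59
{'clock': 28.0, 'position': [0.508, 0.28, 0.329], 'tool_rot': [3.141, -0.0, -0.188], 'qpos': [-0.466, 0.429, -0.192, 1.686, 0.093, 1.035, -2.448], 'force': [0.626, 0.206, 0.551], 'grip_width': -0.0}
```

View pics/s9c.png

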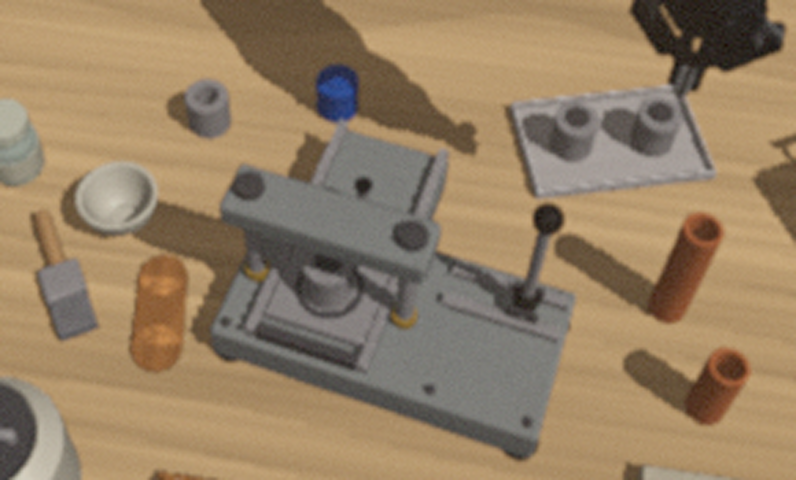

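The lever is upright again (px (548,220)). The die stands in the ring with its plunger down (px (328,280)), and both pressed dies stand in the tray. Nothing else has moved, so I'll hand it in.

```bash
python3 -c "
from workcell import bot
print(bot.job_done())"
```

```text
the job is handed in; nothing more can be done
None
```

I handed the job in at about 28 s: the spent die stands in the tray beside the other one, and the loaded die was pressed with the lever held on its stop for 1.5 s and left in the closed press. The lever is upright again, and nothing else on the bench appeared disturbed in the final picture.

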